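# Push the stop stud round the L-shaped slot of a fixture plate

### The job

Set the stop on the slotted fixture plate: with a fingertip, push the red square-headed stud along the L-shaped slot to the corner, then round the corner and on to the far end of the slot until it is fully home beside the flat steel bar, which it then traps against the blue fence. Only push the stud, never grip it between the fingers, and leave the flat bar, the nut on the plate and the tape roll lying as they are.

Things in the scene. Friction and masses are not known exactly. Their poses are not given: they have to be found in the camera images.
- fixture: Steel fixture plate fixed to the bench, 144 (its x) x 160 mm (its y), on 14 mm feet, top 30 mm above the bench; origin under its centre at bench height, z up. Its slot is L-shaped, 20 mm wide, 8 mm deep: leg one runs along the plate's +x, the pin's centre going from (-45, -35) to the corner (35, -35) mm; leg two along +y from there to (35, 20) mm. A blue fence, 14 mm high, along the +y edge.
- stud_head (a point): Centre of the stud's red square head, 28 x 28 x 28 mm, its upright sides looking along the plate's -x, +x, -y and +y; this point is 46.5 mm above the bench, the head's underside 32.5 mm, its top 60.5 mm. The head never turns. A 14 mm pin below it rides captive in the slot (up to 3 mm play at each side), so it cannot be lifted. It slides stiffly (about 1.5 N) and stays where it is left.
- stud (a joint): Travel of the stud along the plate's +x, m: 0 at the near end of the first leg, 0.080 at the corner and all along the second leg. It starts between 0 and 0.02.
- stud_across (a joint): Travel of the stud along the plate's +y, m: 0 in the first leg and at the corner, 0.055 at the far end of the second leg (fully home). It can grow only once joint stud is within about 3 mm of 0.080.
- flat_bar: Loose flat steel bar, 110 x 30 x 6 mm, lying on the plate along the blue fence, about 5 mm beyond where the head comes to rest; leave it. Origin at the centre of its underside, long side along its own y.
- nut_m16: Loose steel nut, 27 mm across, 13 mm high, lying on the plate inside the angle of the slot; leave it. Origin at the centre of its underside.
- tape_roll: Loose black tape roll, 62 mm across, 19 mm high, lying on the bench to the far left of the plate, behind the work light; leave it. Origin at the centre of its underside.
- light_top (a point): Point on top of the big black work light that stands fixed on the bench to the left of the plate, 226 mm above the bench (its body about 220 x 220 mm; a carrying bar rises a little higher). An obstacle: cross it with the fingertips 0.33 m or more above the bench. It never moves.

How it is judged:
On the way:
1. the stud has reached the corner of the slot (value of joint stud above 0.074 m and value of joint stud_across below 0.02 m).
At the end, for the whole second after the job is handed in: The stud rests at the far end of the slot's second leg (within 4 mm of its full 55 mm travel); the flat bar, the nut and the tape roll are within 10 mm of where they lay (value of joint stud above 0.072 m and value of joint stud_across above 0.051 m and velocity of joint stud_across between -0.01 and 0.01 m/s and distance of each of flat_bar, nut_m16, tape_roll from where it was at the start of the episode below 0.01 m); the robot touches nothing.
It fails at once if the stud's head is gripped: the fingers press on two opposite sides of it at once ((contact force between the fingers and face_back above 1 N and contact force between the fingers and face_front above 1 N) or (contact force between the fingers and face_left above 1 N and contact force between the fingers and face_right above 1 N)).
It fails at once if the flat bar, the nut or the tape roll is moved or lifted more than 15 mm (distance of any of flat_bar, nut_m16, tape_roll from where it was at the start of the episode above 0.015 m).
It also fails if it takes over 48 s, if anything falls off the work surface, if the arm or the gripper's body presses on something with over 40 N, if the wrist force passes 120 N, or if a joint passes its speed limit or range.

### The arm

A 6-joint arm with a two-finger parallel gripper is mounted at the origin on a cart in front of the work surface, level with it; the furniture and walls round the work are solid. World frame = base frame: x ahead of the robot, y to its left, z up, the work surface at z = 0. Lengths are in m, angles in rad, forces in N, time in s.
With the tool pointing down it reaches from about 0.425 to 0.95 m from the base axis. Payload 3.5 kg.
Tool frame: the origin (TCP) lies at the very end of the fingers, on their centre line; the grasp point (between the pads) lies 19 mm behind it (ctrl.grip_point_offset is the distance from the TCP to the grasp point, in m); z points along the fingers, y is the line along which they close (so a half turn about z gives the same grasp; the last joint's range is limited). The gripper opens to 85 mm and grips with 20 to 120 N. Pads are 22 mm wide; open, the fingers measure 114 mm over their backs; the gripper's body (76 mm by 85 mm) begins 54 mm behind the grasp point. The pads swing forward as they close: fully open they stand 13 mm farther back than shut.
Start: joints at [0.995, 0.286, 1.577, -0, 1.279, -0.15], TCP at [0.279, 0.615, 0.206] pointing down, gripper open.
Joint ranges: [-2.77, 2.77], [-0.9, 2.22], [0.21, 2.48], [-1.53, 4.67], [0.24, 2.81], [-2.84, 2.84]. Speed limits (rad/s): [2.79, 2.79, 3.14, 3.14, 3.14, 3.14].

### API

Orientations are given as a unit quaternion [x, y, z, w].
In Python, from plant import telemetry, vision, ctrl gives the robot as it stands.
- The arm moves only by the tool arm_command, never from a script. Its argument "series" is one flat list of numbers, 7 for each row, row after row: the shift along the tool's x, y, z in cm, then the turn, a rotation vector about the tool's x, y, z in degrees, then the closure, from 0 (fully open) to 1 (shut). A call has 1 to 10 rows; each row is the pose to reach, as a shift and turn from the pose commanded when the call began, along the tool's axes at that moment; what a row does not reach only later rows make up. A row lasts 1/12 s, in which the tool goes at most 41.7 mm and 7.16 degrees, less where a joint would pass 70% of its speed; a pose out of reach is approached as far as the arm can. A call with a gripper value outside its range is refused whole. The fingers move at their own pace and stop on an object; "force" is the grip in N (left out, the last holds). Time passes only in rows, so rows that repeat a pose let the fingers close. It gives the time, the measured TCP pose, the force, the opening and the grip force at its end, in the units of the state.
- telemetry.get_state(): the state, without advancing time (a new reading comes with each control period).
- vision.read_camera(name): name is "scene" or "top" or "wrist"; returns a dict with "color" (384x512x3 uint8, blue, green, red), "K" (3x3 intrinsics, pixels), "rvec" (rotation vector, rad) and "tvec" (3), from world to camera coordinates, as OpenCV has them; the wrist camera has in their place "T_tool_cam" (4x4, takes a point from camera to tool coordinates, whose origin is the TCP and whose axes are the flange's). Camera axes: x right, y down, z forward; pixel columns grow to the right and rows downward; lengths in m; the calibration is good to about 2 mm. The wrist camera is an equidistant fisheye: a pixel r from the principal point sees the ray r / f radians off the axis. A picture is of the moment at which its call begins: read the wrist's pose just before it. There is no depth.
- ctrl.sign_off(): hands the job in; it is judged then, once.
The state is a dict: "time": time; "qpos": joint angles; "dq": joint speeds; "joint_efforts": joint torques, N m; "eef_pos": TCP position; "tcp_rot": TCP orientation; "contact_force": force on the tool from outside, world axes, zero at the start; "wrist_torque": the same for the moment, N m; "opening": opening from 0.0 (shut) to 1.0 (fully open); "finger_force": force on a finger pad.
Only numpy, scipy, OpenCV 4.12 (cv2) and the standard library are available. Lean on these libraries where they do the work, as an engineer would, in place of code of your own. Each camera call takes 0.05 s, during which the arm holds its last target. There are 200 camera calls.

## Working session

There is one attempt and no reset: what is moved stays moved. The work goes in short steps, Python scripts to look and compute and a tool call to move; the robot and the scene stay as the last step left them, time stands still between calls to the robot, and variables do not carry over. Pictures are saved under pics/ and viewed, at most 10 in all, crops included, and the job is handed in when it is done.

Besides the shell and the picture viewer there is one more tool, called after ">>>" as name(argument=value, ...) on one line, values as JSON. arm_command: Moves the arm, as the interface text tells. Its arguments: {"type":"object","properties":{"series":{"type":"array","items":{"type":"number"}},"force":{"type":"number"}},"required":["series"]}

```bash
mkdir -p pics; cat > h.py <<'E'
import numpy as np, cv2
from scipy.spatial.transform import Rotation as R
from plant import telemetry, vision, ctrl
def ray(c,uv,z):
    Rm=cv2.Rodrigues(np.array(c["rvec"],float))[0]; t=np.array(c["tvec"],float).reshape(3)
    o=-Rm.T@t; d=Rm.T@np.linalg.inv(np.array(c["K"]))@np.array([uv[0],uv[1],1.])
    return o+d*(z-o[2])/d[2]
def blobs(img,lo,hi,amin=60):
    m=cv2.inRange(cv2.cvtColor(img,cv2.COLOR_BGR2HSV),lo,hi)
    cs=cv2.findContours(m,cv2.RETR_EXTERNAL,cv2.CHAIN_APPROX_SIMPLE)[0]
    return sorted([c for c in cs if cv2.contourArea(c)>amin],key=cv2.contourArea,reverse=True)
E
python3 - <<'E'
from h import *
s=telemetry.get_state(); print(s)
a=vision.read_camera("scene");b=vision.read_camera("top")
for n,c in (("scene",a),("top",b)):
    cv2.imwrite(f"pics/{n}0.png",c["color"])
    for nm,lo,hi in (("red",(0,130,60),(8,255,255)),("red2",(172,130,60),(180,255,255)),("blue",(100,120,50),(130,255,255))):
        for k in blobs(c["color"],lo,hi)[:3]:
            print(n,nm,cv2.contourArea(k),cv2.boundingRect(k),cv2.minAreaRect(k))
E
```

```text
{'time': 0.0, 'qpos': array([ 9.95002868e-01,  2.87208605e-01,  1.57819305e+00, -3.32287994e-05,
        1.27862666e+00, -1.50031383e-01]), 'dq': array([ 3.10718863e-05,  8.42204872e-04, -2.47488167e-04, -2.37274660e-04,
       -1.91090114e-03, -6.59560694e-04]), 'joint_efforts': array([ 1.63186050e-04, -4.05974579e+01, -2.92625159e+01, -1.16418973e-04,
        5.84057387e-03, -3.40946812e-06]), 'eef_pos': array([0.27838165, 0.61411663, 0.20450995]), 'tcp_rot': array([ 2.11271922e-01,  9.77426566e-01, -1.14415613e-03, -4.17459652e-04]), 'contact_force': array([0.83284497, 0.17726792, 0.50508662]), 'wrist_torque': array([0.01399024, 0.01352044, 0.02110017]), 'finger_force': 0.0, 'opening': 1.0000936878028104}
scene red 116.0 (211, 195, 15, 15) ((218.0742645263672, 202.24258422851562), (13.632009506225586, 14.229032516479492), 84.2894058227539)
scene red 105.5 (225, 369, 18, 15) ((233.00001525878906, 377.4999694824219), (20.50609588623047, 6.363960266113281), 45.0)
scene blue 174.0 (220, 225, 38, 35) ((238.38963317871094, 241.8758544921875), (5.148819923400879, 48.913787841796875), 48.36646270751953)
scene blue 112.0 (438, 72, 17, 13) ((446.0, 78.0), (12.0, 16.0), 90.0)
top red 117.0 (305, 194, 12, 13) ((310.5, 200.0), (12.0, 11.0), 90.0)
top blue 113.0 (259, 167, 6, 38) ((261.07354736328125, 185.54412841796875), (37.14838409423828, 4.471124172210693), 87.27368927001953)
```

```bash
python3 - <<'E'
import cv2
t=cv2.imread("pics/top0.png");s=cv2.imread("pics/scene0.png")
# top as is, plus enlarged crop
cv2.imwrite("pics/m1.png",cv2.hconcat([cv2.resize(t[110:270,180:380],(800,640),interpolation=cv2.INTER_CUBIC)])[:600])
cv2.imwrite("pics/m2.png",cv2.resize(cv2.hconcat([t,s]),(800,300),interpolation=cv2.INTER_AREA))
E
```

```text
(no output)
```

View pics/m1.png

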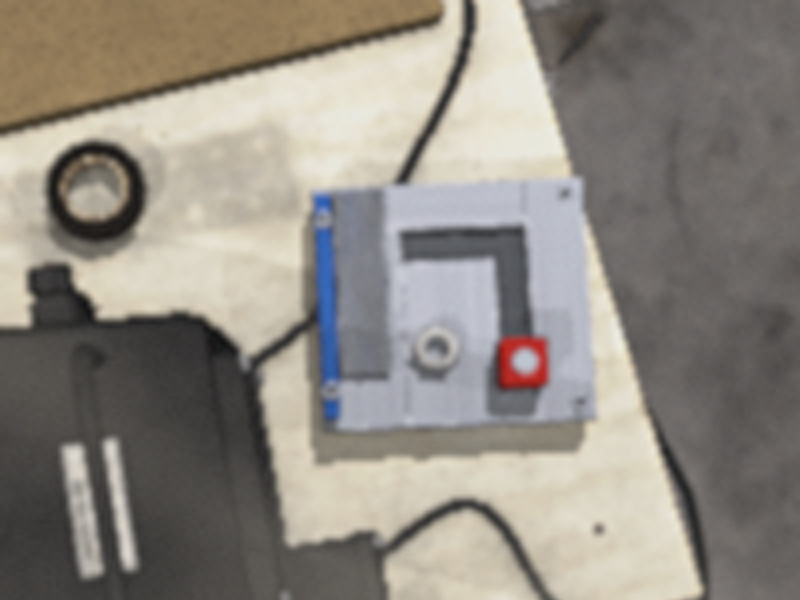

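View pics/m2.png

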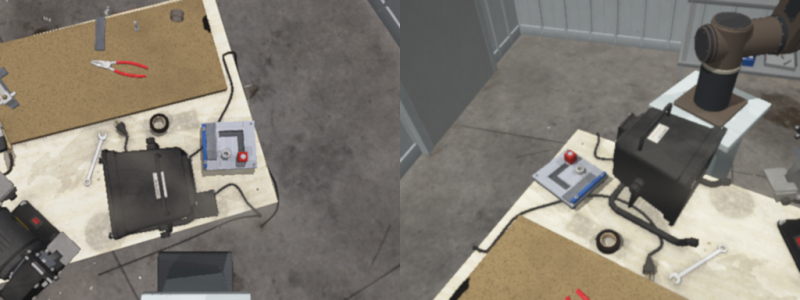

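The top view shows the plate with corners at crop (314,190), (580,178), (594,418) and (328,430), at 4x from (180,110). The head is at (524,362), the nut at (437,350) and the fence on the left, so plate +y is image left and +x is image up.

```bash
python3 - <<'E'
from h import *
b=vision.read_camera("top");a=vision.read_camera("scene")
f=lambda u,v:(180+u/4,110+v/4)
for n,p,z in [("c(-x... +y+x)",(314,190),.03),("+x-y",(580,178),.03),("-x-y",(594,418),.03),("-x+y",(328,430),.03),("nut",(437,350),.043),("light top-right corner",(205,320),.2),("light lower r",(270,420),.2),("tape",(96,191),.019)]:
    print(n,ray(b,f(*p),z).round(4))
h=blobs(b["color"],(0,120,50),(8,255,255),30)[0];print(cv2.boundingRect(h))
print("head",ray(b,(310.5,200.3),.0605).round(4))
c=np.mean([ray(b,f(*p),.03) for p in [(314,190),(580,178),(594,418),(328,430)]],0)
print("centre",c)
P=[ray(b,f(*p),.03) for p in [(314,190),(580,178),(594,418),(328,430)]]
for i in range(4):
    d=P[(i+1)%4]-P[i];print(np.linalg.norm(d),np.degrees(np.arctan2(d[1],d[0])))
Rm=cv2.Rodrigues(np.array(b["rvec"],float))[0];print("cam",-Rm.T@np.array(b["tvec"]).reshape(3))
Rt=R.from_quat(telemetry.get_state()["tcp_rot"]).as_matrix();print(Rt.round(3))
# scene view head
print("scene head top",ray(a,(218,202),.05).round(4))
E
```

```text
c(-x... +y+x) [ 0.648  -0.0195  0.03  ]
+x-y [ 0.656  -0.1774  0.03  ]
-x-y [ 0.5135 -0.1827  0.03  ]
-x+y [ 0.5061 -0.0277  0.03  ]
nut [ 0.5515 -0.0903  0.043 ]
light top-right corner [0.5471 0.0381 0.2   ]
light lower r [0.4979 0.0059 0.2   ]
tape [0.649 0.11  0.019]
(146, 89, 41, 11)
head [ 0.5431 -0.137   0.0605]
centre [ 0.58089127 -0.10181527  0.03      ]
0.15802062625177335 -87.08087157118742
0.1426655245544378 -177.86919429348293
0.15512317650506494 92.71905905270765
0.14211343176594562 3.2963150730009056
cam [0.42292236 0.00580511 1.112905  ]
[[-0.911  0.413 -0.001]
 [ 0.413  0.911 -0.001]
 [ 0.    -0.002 -1.   ]]
scene head top [ 0.5508 -0.1303  0.05  ]
```

>>> arm_command(series=[0, 0, -4, 0, 0, 0, 1, 0, 0, -8, 0, 0, 0, 1, 0, 0, -12, 0, 0, 0, 1, 0, 0, -15.5, 0, 0, 0, 1, -3.1, -2.4, -15.5, 0, 0, 6, 1, -6.2, -4.8, -15.5, 0, 0, 12, 1, -9.3, -7.2, -15.5, 0, 0, 18, 1, -12.4, -9.6, -15.5, 0, 0, 24, 1, -15.5, -12, -15.5, 0, 0, 30, 1, -18.6, -14.4, -15.5, 0, 0, 36, 1], force=40)

```text
time: 1.03
eef_pos: [0.389, 0.405, 0.3607]
tcp_rot: [0.505, 0.863, -0.0, 0.0]
contact_force: [0.8, -0.5, 0.3]
opening: 0.002
finger_force: 0.0
```

```bash
cat >> h.py <<'E'
C=np.array([.581,-.102]);PY=np.radians(2.7)
def plate(p): # world xy -> plate mm
    c,s=np.cos(PY),np.sin(PY); d=np.array(p[:2])-C; return np.array([c*d[0]+s*d[1],-s*d[0]+c*d[1]])*1e3
def to(x,y,z): # shift cm from now to plate x,y mm and height z m, plus turn
    c,s=np.cos(PY),np.sin(PY); w=np.r_[C+np.array([c*x-s*y,s*x+c*y])/1e3,z]
    st=telemetry.get_state(); Rt=R.from_quat(st["tcp_rot"]); 
    X=np.array([-s,c,0]);Y=np.array([c,s,0]); G=R.from_matrix(np.c_[X,Y,[0,0,-1]])
    print("t",st["time"],"tcp",st["eef_pos"].round(4),"plate",plate(st["eef_pos"]).round(1),"F",st["contact_force"].round(1),"op",round(st["opening"],2))
    print("shift cm",(Rt.inv().apply(w-st["eef_pos"])*100).round(2),"turn",np.degrees((Rt.inv()*G).as_rotvec()).round(1))
E
python3 -c "
from h import *
to(-90,-35,.36)"
```

```text
t 1.0333 tcp [0.389  0.405  0.3607] plate [-167.9  515.5] F [ 0.8 -0.5  0.3] op 0.0
shift cm [-52.7  -17.71   0.08] turn [-0.   0.  26.6]
```

>>> arm_command(series=[-3.7, -1.24, 0, 0, 0, 3, 1, -7.4, -2.5, 0, 0, 0, 6, 1, -11.1, -3.7, 0, 0, 0, 9, 1, -14.8, -5, 0, 0, 0, 12, 1, -18.5, -6.2, 0, 0, 0, 15, 1, -22.2, -7.4, 0, 0, 0, 18, 1, -25.9, -8.7, 0, 0, 0, 21, 1, -29.6, -9.9, 0, 0, 0, 24, 1, -33.3, -11.2, 0, 0, 0, 26.6, 1, -37, -12.4, 0, 0, 0, 26.6, 1])

```text
time: 1.87
eef_pos: [0.4634, 0.0219, 0.361]
tcp_rot: [0.689, 0.725, 0.0, 0.0]
contact_force: [0.9, 1.0, 0.0]
opening: -0.001
finger_force: 0.0
```

```bash
python3 -c "
from h import *
to(-85,-35,.12)"
```

```text
t 1.8667 tcp [0.4634 0.0219 0.361 ] plate [-111.7  129.3] F [0.9 1.  0. ] op -0.0
shift cm [-16.44   2.59  24.1 ] turn [0.  0.  0.2]
```

>>> arm_command(series=[-4, 0.6, 0, 0, 0, 0.2, 1, -8, 1.2, 0, 0, 0, 0.2, 1, -12, 1.8, 0, 0, 0, 0.2, 1, -16.4, 2.6, 0, 0, 0, 0.2, 1, -16.4, 2.6, 4, 0, 0, 0.2, 1, -16.4, 2.6, 8, 0, 0, 0.2, 1, -16.4, 2.6, 12, 0, 0, 0.2, 1, -16.4, 2.6, 16, 0, 0, 0.2, 1, -16.4, 2.6, 20, 0, 0, 0.2, 1, -16.4, 2.6, 20, 0, 0, 0.2, 1])

```text
time: 2.7
eef_pos: [0.4921, -0.1357, 0.1513]
tcp_rot: [0.69, 0.724, -0.003, -0.009]
contact_force: [-2.0, 1.6, -1.3]
opening: 0.002
finger_force: 0.0
```

```bash
python3 - <<'E'
from h import *
s=telemetry.get_state();w=vision.read_camera("wrist");print(w["K"],np.array(w["T_tool_cam"]).round(3))
cv2.imwrite("pics/w1.png",w["color"])
def wray(uv,z):
    K=np.array(w["K"]);d=np.array([(uv[0]-K[0,2])/K[0,0],(uv[1]-K[1,2])/K[1,1]]);th=np.linalg.norm(d)
    v=np.r_[d/th*np.sin(th),np.cos(th)];T=np.array(w["T_tool_cam"]);Rt=R.from_quat(s["tcp_rot"]).as_matrix()
    o=s["eef_pos"]+Rt@T[:3,3];v=Rt@T[:3,:3]@v;return o+v*(z-o[2])/v[2]
for k in blobs(w["color"],(0,130,50),(8,255,255))[:3]:
    x,y,ww,hh=cv2.boundingRect(k);print("red",x,y,ww,hh,cv2.contourArea(k),plate(wray((x+ww/2,y+hh/2),.05)))
for k in blobs(w["color"],(100,120,50),(130,255,255))[:2]:
    print([ (p.round(0),plate(wray(p,.044)).round(1)) for p in cv2.boxPoints(cv2.minAreaRect(k))])
to(-85,-35,.044)
E
```

```text
[[297.31863964   0.         254.33144561]
 [  0.         297.31863964 190.69826839]
 [  0.           0.           1.        ]] [[ 0.    -0.946 -0.324  0.083]
 [ 1.     0.     0.001 -0.   ]
 [-0.    -0.324  0.946 -0.168]
 [ 0.     0.     0.     1.   ]]
red 297 168 32 34 898.5 [-35.74344266 -31.76955636]
[(array([307.,  74.], dtype=float32), array([-44.2,  72.9])), (array([308.,  63.], dtype=float32), array([-43.3,  83.5])), (array([403.,  71.], dtype=float32), array([52.9, 84.2])), (array([402.,  82.], dtype=float32), array([52.1, 72.8]))]
[(array([286.,  64.], dtype=float32), array([-63.7,  81.4])), (array([303.,  64.], dtype=float32), array([-48.1,  82. ])), (array([303.,  74.], dtype=float32), array([-48. ,  72.6])), (array([286.,  74.], dtype=float32), array([-63.6,  72. ]))]
t 2.75 tcp [ 0.4947 -0.1369  0.156 ] plate [-87.9 -30.8] F [ 0.9 -0.2  0.6] op -0.0
shift cm [-0.49  0.4  11.19] turn [-0.6 -0.3  0.1]
```

View pics/w1.png

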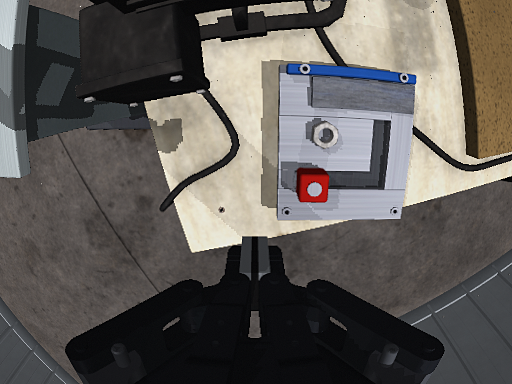

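The wrist view shows the head at (313,185) near the start of leg one, the nut at (326,134) and the bar along the fence. I'm descending behind the head.

>>> arm_command(series=[-0.25, 0.4, 4, 0, 0, 0, 1, -0.25, 0.4, 8, 0, 0, 0, 1, -0.25, 0.4, 11.2, 0, 0, 0, 1, -0.25, 0.4, 11.2, 0, 0, 0, 1, -0.25, 0.4, 11.2, 0, 0, 0, 1, -0.25, 0.4, 11.2, 0, 0, 0, 1])

```text
time: 3.25
eef_pos: [0.5052, -0.1423, 0.0529]
tcp_rot: [0.69, 0.724, 0.001, 0.003]
contact_force: [-0.7, 0.1, 1.3]
opening: -0.001
finger_force: 0.0
```

```bash
python3 -c "
from h import *
to(0,-33,.044)"
```

```text
t 3.25 tcp [ 0.5052 -0.1423  0.0529] plate [-77.6 -36.7] F [-0.7  0.1  1.3] op -0.0
shift cm [0.35 7.75 0.93] turn [0.3 0.2 0.1]
```

>>> arm_command(series=[0, 0, 0, 0, 0, 0, 1, 0, 0, 0, 0, 0, 0, 1, 0, 0, 0, 0, 0, 0, 1, 0, 0, 0, 0, 0, 0, 1])

```text
time: 3.58
eef_pos: [0.5032, -0.1413, 0.0504]
tcp_rot: [0.69, 0.724, 0.0, 0.001]
contact_force: [-0.7, -0.1, 0.9]
opening: -0.003
finger_force: 0.0
```

```bash
python3 -c "
from h import *
to(0,-33,.044)"
```

```text
t 3.5833 tcp [ 0.5032 -0.1413  0.0504] plate [-79.6 -35.6] F [-0.7 -0.1  0.9] op -0.0
shift cm [0.24 7.96 0.66] turn [0.1 0.1 0.1]
```

>>> arm_command(series=[0.2, 0, 0.6, 0, 0, 0, 1, 0.2, 0.6, 0.6, 0, 0, 0, 1, 0.2, 1.2, 0.6, 0, 0, 0, 1, 0.2, 1.8, 0.6, 0, 0, 0, 1, 0.2, 2.4, 0.6, 0, 0, 0, 1, 0.2, 3.0, 0.6, 0, 0, 0, 1, 0.2, 3.6, 0.6, 0, 0, 0, 1, 0.2, 4.2, 0.6, 0, 0, 0, 1, 0.2, 4.2, 0.6, 0, 0, 0, 1, 0.2, 4.2, 0.6, 0, 0, 0, 1])

```text
time: 4.42
eef_pos: [0.5445, -0.1368, 0.0429]
tcp_rot: [0.689, 0.724, -0.0, -0.0]
contact_force: [0.1, -0.1, -0.1]
opening: -0.004
finger_force: 0.0
```

```bash
cat >> h.py <<'E'
def wlook(name):
    s=telemetry.get_state();w=vision.read_camera("wrist");cv2.imwrite(name,w["color"])
    def wray(uv,z):
        K=np.array(w["K"]);d=np.array([(uv[0]-K[0,2])/K[0,0],(uv[1]-K[1,2])/K[1,1]]);th=np.linalg.norm(d)
        v=np.r_[d/th*np.sin(th),np.cos(th)];T=np.array(w["T_tool_cam"]);Rt=R.from_quat(s["tcp_rot"]).as_matrix()
        o=s["eef_pos"]+Rt@T[:3,3];v=Rt@T[:3,:3]@v;return o+v*(z-o[2])/v[2]
    for k in blobs(w["color"],(0,130,50),(8,255,255))[:2]:
        x,y,ww,hh=cv2.boundingRect(k);print("red",x,y,ww,hh,cv2.contourArea(k),[plate(wray(p,.0605)).round(1) for p in cv2.boxPoints(cv2.minAreaRect(k))])
def tlook():
    b=vision.read_camera("top");k=blobs(b["color"],(0,120,50),(8,255,255),30)
    for q in k:
        x,y,w,h=cv2.boundingRect(q)
        if 250<x<340 and 140<y<230: print("top head",x,y,w,h,plate(ray(b,(x+w/2-.5,y+h/2-.5),.0605)).round(1))
E
python3 -c "
from h import *
to(0,-33,.044);wlook('pics/w2.png');tlook()"
```

```text
t 4.4167 tcp [ 0.5445 -0.1368  0.0429] plate [-38.1 -33.1] F [ 0.1 -0.1 -0.1] op -0.0
shift cm [-0.    3.81 -0.11] turn [-0.   0.   0.1]
red 234 206 48 43 1068.5 [array([-49.4, -10.5]), array([-23.8, -10.5]), array([-22.7, -36.9]), array([-50.1, -36.9])]
```

View pics/w2.png

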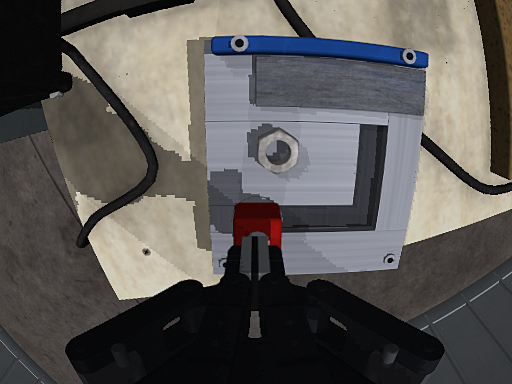

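Fingertips are at (257,238), and the head at (234..282, 206..249) seems unmoved, with no contact force. I'll check this from the scene camera.

```bash
python3 - <<'E'
from h import *
a=vision.read_camera("scene")["color"];w=cv2.imread("pics/w2.png")
cv2.imwrite("pics/z.png",cv2.hconcat([cv2.resize(a[165:265,165:265],(400,400),interpolation=cv2.INTER_CUBIC),cv2.resize(w[190:270,217:297],(400,400),interpolation=cv2.INTER_CUBIC)]))
to(0,-33,.044)
E
```

```text
t 4.5667 tcp [ 0.5439 -0.1368  0.0428] plate [-38.7 -33. ] F [0.3 0.6 0.4] op -0.0
shift cm [-0.01  3.87 -0.12] turn [-0.  -0.   0.1]
```

View pics/z.png

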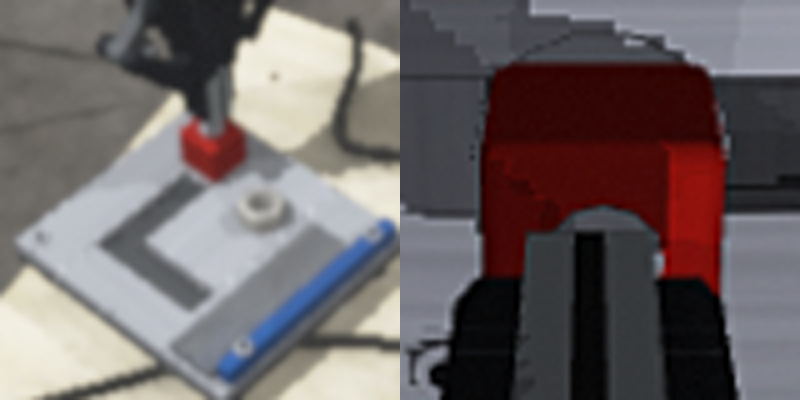

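```bash
python3 - <<'E'
from h import *
a=vision.read_camera("scene");s=telemetry.get_state();p=s["eef_pos"];print(p,s["tcp_rot"])
def pr(q): return cv2.projectPoints(np.array([q],float),np.array(a["rvec"],float),np.array(a["tvec"],float),np.array(a["K"]),None)[0].ravel()
def cr(q): return ((pr(q)-165)*4).round(0)
def pw(x,y,z):
    c,t=np.cos(PY),np.sin(PY);return np.r_[C+np.array([c*x-t*y,t*x+c*y])/1e3,z]
print("TCP",cr(p),"TCP+20mm",cr(p+[0,0,.02]))
for x in(-72,72):
  for y in (-80,80): print("corner",x,y,cr(pw(x,y,.03)))
for x in(-52,-24):
  for y in (-49,-21): print("headtop",x,y,cr(pw(x,y,.0605)))
E
```

```text
[ 0.54383031 -0.13677841  0.04281105] [ 6.89607463e-01  7.24183335e-01 -9.38584520e-05 -1.90825538e-04]
TCP [214. 144.] TCP+20mm [211. 120.]
corner -72 -80 [199.  90.]
corner -72 80 [405. 224.]
corner 72 -80 [ 14. 232.]
corner 72 80 [221. 387.]
headtop -52 -49 [208.  97.]
headtop -52 -21 [244. 120.]
headtop -24 -49 [173. 124.]
headtop -24 -21 [208. 148.]
```

Both views suggest the tip is above the head, so the closed fingers end higher than the TCP reading. I'll back off, go lower, and push again while watching the force.

>>> arm_command(series=[0, 0, -1.2, 0, 0, 0, 1, 0, -2, -1.2, 0, 0, 0, 1, 0, -4.6, -1.2, 0, 0, 0, 1, 0, -4.6, -1.2, 0, 0, 0, 1, 0, -4.6, 0, 0, 0, 0, 1, 0, -4.6, 0.9, 0, 0, 0, 1, 0, -4.6, 0.9, 0, 0, 0, 1, 0, -4.6, 0.9, 0, 0, 0, 1, 0, -4.6, 0.9, 0, 0, 0, 1, 0, -4.6, 0.9, 0, 0, 0, 1])

```text
time: 5.45
eef_pos: [0.4989, -0.1392, 0.0341]
tcp_rot: [0.689, 0.724, 0.0, 0.0]
contact_force: [-0.7, 0.2, 0.0]
opening: -0.003
finger_force: 0.0
```

```bash
python3 - <<'E'
from h import *
to(-60,-33,.034);wlook('pics/w3.png');tlook()
a=vision.read_camera("scene")["color"];w=cv2.imread("pics/w3.png")
cv2.imwrite("pics/z3.png",cv2.hconcat([cv2.resize(a[165:265,165:265],(400,400),interpolation=cv2.INTER_CUBIC),cv2.resize(w[170:270,217:317],(400,400),interpolation=cv2.INTER_CUBIC)]))
E
```

```text
t 5.45 tcp [ 0.4989 -0.1392  0.0341] plate [-83.8 -33.3] F [-0.7  0.2  0. ] op -0.0
shift cm [0.03 2.38 0.01] turn [0.  0.  0.1]
red 310 208 54 59 2476.5 [array([-55.1,  -8.5]), array([-26.3,  -7.3]), array([-18.4, -44.9]), array([-50.4, -44.9])]
```

View pics/z3.png

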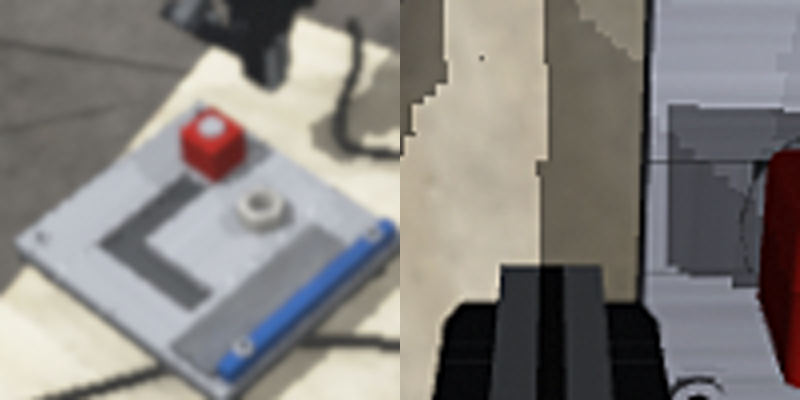

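The scene view shows the head unmoved. The tip at crop (270,85) is about 18 mm above the reported TCP, so I'm going a little lower and pushing.

>>> arm_command(series=[0, 0, 0.4, 0, 0, 0, 1, 0, 0.6, 0.4, 0, 0, 0, 1, 0, 1.2, 0.4, 0, 0, 0, 1, 0, 1.8, 0.4, 0, 0, 0, 1, 0, 2.4, 0.4, 0, 0, 0, 1, 0, 3.0, 0.4, 0, 0, 0, 1, 0, 3.6, 0.4, 0, 0, 0, 1, 0, 4.2, 0.4, 0, 0, 0, 1, 0, 4.2, 0.4, 0, 0, 0, 1])

```text
time: 6.35
eef_pos: [0.5417, -0.1372, 0.0302]
tcp_rot: [0.69, 0.724, 0.0, 0.001]
contact_force: [-0.2, 0.3, 0.3]
opening: -0.003
finger_force: 0.0
```

```bash
python3 - <<'E'
from h import *
to(0,-33,.03);wlook('pics/w4.png');tlook()
E
```

```text
t 6.35 tcp [ 0.5417 -0.1372  0.0302] plate [-41.  -33.3] F [-0.2  0.3  0.3] op -0.0
shift cm [0.02 4.1  0.02] turn [0.1 0.  0.1]
red 267 213 53 58 1589.0 [array([-34.9,  -9.4]), array([-8.1, -9.5]), array([ -4.7, -44.7]), array([-34.1, -43.9])]
```

The head now moves with the finger, offset about 21 mm. I'll push on to the corner.

>>> arm_command(series=[0, 0.6, 0, 0, 0, 0, 1, 0, 1.2, 0, 0, 0, 0, 1, 0, 1.8, 0, 0, 0, 0, 1, 0, 2.4, 0, 0, 0, 0, 1, 0, 3.0, 0, 0, 0, 0, 1, 0, 3.6, 0, 0, 0, 0, 1, 0, 4.2, 0, 0, 0, 0, 1, 0, 4.7, 0, 0, 0, 0, 1, 0, 4.9, 0, 0, 0, 0, 1, 0, 4.9, 0, 0, 0, 0, 1])

```text
time: 7.28
eef_pos: [0.5903, -0.1349, 0.0303]
tcp_rot: [0.69, 0.724, 0.0, 0.001]
contact_force: [-0.2, -0.3, -0.4]
opening: -0.001
finger_force: 0.0
```

>>> arm_command(series=[0, 0.2, 0, 0, 0, 0, 1, 0, 0.4, 0, 0, 0, 0, 1, 0, 0.6, 0, 0, 0, 0, 1, 0, 0.8, 0, 0, 0, 0, 1, 0, 0.8, 0, 0, 0, 0, 1])

```text
time: 7.7
eef_pos: [0.5978, -0.1344, 0.0303]
tcp_rot: [0.69, 0.724, 0.0, 0.001]
contact_force: [-1.1, -0.7, 0.3]
opening: -0.001
finger_force: 0.1
```

```bash
python3 - <<'E'
from h import *
to(14,-33,.03);wlook('pics/w5.png');tlook()
E
```

```text
t 7.7 tcp [ 0.5978 -0.1344  0.0303] plate [ 15.3 -33.2] F [-1.1 -0.7  0.3] op -0.0
shift cm [ 0.02 -0.13  0.03] turn [0.1 0.  0.1]
red 267 210 52 62 1798.0 [array([21.3, -8.1]), array([47. , -7.2]), array([ 51.8, -44.6]), array([ 23.2, -45. ])]
```

View pics/w5.png

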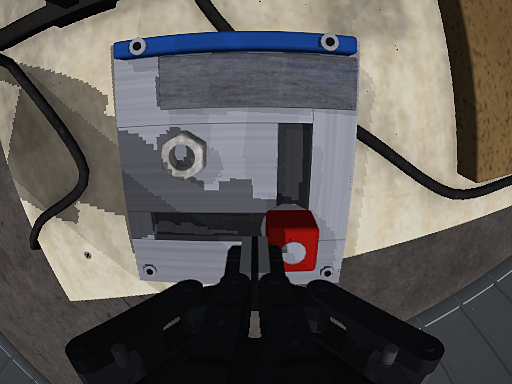

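The head is at (292,240), aligned with leg two at (294,165). One small push more will show whether the end stop is reached.

>>> arm_command(series=[0, 0.1, 0, 0, 0, 0, 1, 0, 0.2, 0, 0, 0, 0, 1, 0, 0.3, 0, 0, 0, 0, 1, 0, 0.3, 0, 0, 0, 0, 1])

```text
time: 8.13
eef_pos: [0.6002, -0.1341, 0.0299]
tcp_rot: [0.69, 0.724, 0.0, -0.0]
contact_force: [-1.0, -0.5, 0.5]
opening: 0.001
finger_force: 0.5
```

>>> arm_command(series=[0, 0.1, 0, 0, 0, 0, 1, 0, 0.2, 0, 0, 0, 0, 1, 0, 0.3, 0, 0, 0, 0, 1, 0, 0.3, 0, 0, 0, 0, 1])

```text
time: 8.47
eef_pos: [0.6005, -0.134, 0.0298]
tcp_rot: [0.689, 0.725, -0.002, -0.003]
contact_force: [-8.4, -1.8, 6.3]
opening: 0.003
finger_force: 4.6
```

```bash
python3 - <<'E'
from h import *
to(10,-33,.03);wlook('pics/w6.png')
E
```

```text
t 8.4667 tcp [ 0.6005 -0.134   0.0298] plate [ 18.  -32.9] F [-8.4 -1.8  6.3] op 0.0
shift cm [-0.01 -0.8  -0.01] turn [-0.4 -0.1  0.2]
red 266 212 53 61 1824.5 [array([23.8, -8.5]), array([49.9, -7.5]), array([ 54.6, -44.3]), array([ 25.8, -45. ])]
```

The end stop is reached, with 8 N. I'll back off, lift, and come down on the head's -y side.

>>> arm_command(series=[0, -0.6, 0, 0, 0, 0, 1, 0, -1.2, 0, 0, 0, 0, 1, 0, -1.2, -3, 0, 0, 0, 1, 0, -1.2, -6, 0, 0, 0, 1, -1, -1.2, -6, 0, 0, 0, 1, -3, 0, -6, 0, 0, 0, 1, -4.6, 1.9, -6, 0, 0, 0, 1, -4.6, 1.9, -6, 0, 0, 0, 1, -4.6, 1.9, -6, 0, 0, 0, 1, -4.6, 1.9, -6, 0, 0, 0, 1])

```text
time: 9.35
eef_pos: [0.6238, -0.1786, 0.0893]
tcp_rot: [0.69, 0.724, 0.0, -0.0]
contact_force: [-0.3, 0.2, 0.1]
opening: -0.003
finger_force: 0.0
```

```bash
python3 - <<'E'
from h import *
to(38,-80,.03);wlook('pics/w7.png');tlook()
E
```

```text
t 9.35 tcp [ 0.6238 -0.1786  0.0893] plate [ 39.2 -78.6] F [-0.3  0.2  0.1] op -0.0
shift cm [-0.15 -0.12  5.93] turn [-0.  -0.   0.1]
red 233 123 41 43 1606.0 [array([ 24.8, -15.8]), array([ 51.2, -15.8]), array([ 51.7, -44.5]), array([ 24.4, -44.6])]
top head 302 163 9 12 [ 34.2 -27.5]
```

View pics/w7.png

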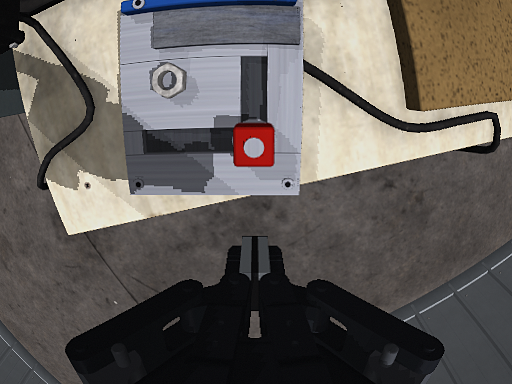

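The head at (254,146) sits at the corner, directly ahead of the fingertips. I'm descending and pushing along +y.

>>> arm_command(series=[0, -0.1, 3, 0, 0, 0, 1, 0, -0.1, 5.9, 0, 0, 0, 1, 0, -0.1, 5.9, 0, 0, 0, 1, 0, -0.1, 5.9, 0, 0, 0, 1, 0.6, -0.1, 5.9, 0, 0, 0, 1, 1.2, -0.1, 5.9, 0, 0, 0, 1, 1.8, -0.1, 5.9, 0, 0, 0, 1, 2.4, -0.1, 5.9, 0, 0, 0, 1, 3.0, -0.1, 5.9, 0, 0, 0, 1, 3.0, -0.1, 5.9, 0, 0, 0, 1])

```text
time: 10.28
eef_pos: [0.6228, -0.1481, 0.0324]
tcp_rot: [0.689, 0.725, 0.001, 0.001]
contact_force: [0.7, -0.2, 1.1]
opening: 0.003
finger_force: 0.6
```

```bash
python3 - <<'E'
from h import *
to(38,-15,.03);wlook('pics/w8.png')
E
```

```text
t 10.2833 tcp [ 0.6228 -0.1481  0.0324] plate [ 39.6 -48. ] F [ 0.7 -0.2  1.1] op 0.0
shift cm [ 3.3  -0.15  0.23] turn [0.1 0.  0.2]
red 225 172 55 62 2987.0 [array([24.9, -3.4]), array([51.3, -3.3]), array([ 52.4, -36.6]), array([ 23.9, -36.7])]
```

>>> arm_command(series=[0.6, 0, 0.2, 0, 0, 0, 1, 1.2, -0.1, 0.2, 0, 0, 0, 1, 1.8, -0.1, 0.2, 0, 0, 0, 1, 2.4, -0.1, 0.2, 0, 0, 0, 1, 3.0, -0.1, 0.2, 0, 0, 0, 1, 3.5, -0.1, 0.2, 0, 0, 0, 1, 3.8, -0.1, 0.2, 0, 0, 0, 1, 4.0, -0.1, 0.2, 0, 0, 0, 1, 4.0, -0.1, 0.2, 0, 0, 0, 1])

```text
time: 11.08
eef_pos: [0.6184, -0.1083, 0.0286]
tcp_rot: [0.689, 0.724, -0.0, -0.001]
contact_force: [0.3, 0.1, 0.5]
opening: 0.001
finger_force: 0.0
```

```bash
python3 - <<'E'
from h import *
to(38,0,.03);wlook('pics/w9.png')
E
```

```text
t 11.0833 tcp [ 0.6184 -0.1083  0.0286] plate [37.1 -8.1] F [0.3 0.1 0.5] op 0.0
shift cm [ 0.8   0.09 -0.14] turn [-0.1 -0.1  0.1]
red 229 174 56 63 2965.0 [array([23.9,  3.4]), array([24.8, 36.5]), array([51. , 36.6]), array([52.3,  3.5])]
```

View pics/w9.png

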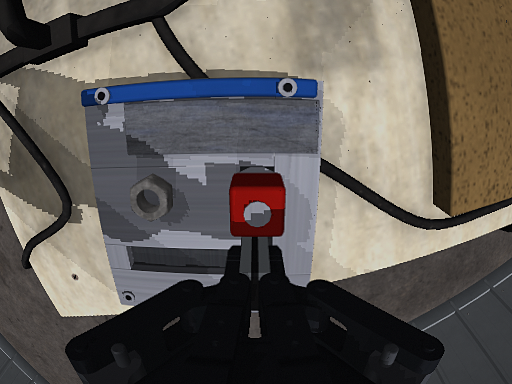

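The head at (257,205) is near the end of leg two, with about 5 mm to go. I'll inch it until the stop is felt.

>>> arm_command(series=[0.1, 0, 0, 0, 0, 0, 1, 0.2, 0, 0, 0, 0, 0, 1, 0.3, 0, 0, 0, 0, 0, 1, 0.4, 0, 0, 0, 0, 0, 1, 0.5, 0, 0, 0, 0, 0, 1, 0.5, 0, 0, 0, 0, 0, 1])

```text
time: 11.63
eef_pos: [0.6184, -0.104, 0.0287]
tcp_rot: [0.69, 0.724, -0.0, -0.0]
contact_force: [-1.1, -0.1, -0.9]
opening: 0.004
finger_force: 0.5
```

>>> arm_command(series=[0.1, 0, 0, 0, 0, 0, 1, 0.2, 0, 0, 0, 0, 0, 1, 0.3, 0, 0, 0, 0, 0, 1, 0.3, 0, 0, 0, 0, 0, 1])

```text
time: 11.97
eef_pos: [0.6185, -0.1016, 0.0289]
tcp_rot: [0.689, 0.724, -0.0, 0.0]
contact_force: [-1.0, -2.7, -1.3]
opening: -0.002
finger_force: 1.7
```

>>> arm_command(series=[0.1, 0, 0, 0, 0, 0, 1, 0.2, 0, 0, 0, 0, 0, 1, 0.3, 0, 0, 0, 0, 0, 1, 0.3, 0, 0, 0, 0, 0, 1])

```text
time: 12.3
eef_pos: [0.6186, -0.1015, 0.029]
tcp_rot: [0.689, 0.725, -0.002, 0.002]
contact_force: [-1.1, -10.3, -2.4]
opening: 0.001
finger_force: 5.4
```

```bash
python3 - <<'E'
from h import *
to(38,0,.03);wlook('pics/w10.png')
E
```

```text
t 12.3 tcp [ 0.6186 -0.1015  0.029 ] plate [37.5 -1.3] F [ -1.1 -10.3  -2.4] op 0.0
shift cm [ 0.13  0.05 -0.1 ] turn [0.  0.4 0.2]
red 229 176 56 61 2726.0 [array([25.1, 42.5]), array([51.4, 42.6]), array([52.7, 10.3]), array([24.2, 10.3])]
```

A firm stop at 10 N, and the head has travelled 54.8 mm. I'm retreating.

>>> arm_command(series=[-1, 0, 0, 0, 0, 0, 1, -2.5, 0, 0, 0, 0, 0, 1, -4, 0, -1, 0, 0, 0, 1, -5, 0, -4, 0, 0, 0, 1, -6, 0, -8, 0, 0, 0, 1, -6, 0, -11, 0, 0, 0, 1, -6, 0, -11, 0, 0, 0, 1, -6, 0, -11, 0, 0, 0, 1, -6, 0, -11, 0, 0, 0, 1])

```text
time: 13.1
eef_pos: [0.6213, -0.1586, 0.1394]
tcp_rot: [0.69, 0.724, 0.0, 0.0]
contact_force: [0.4, 0.5, -0.1]
opening: -0.002
finger_force: 0.0
```

```bash
python3 - <<'E'
from h import *
to(38,0,.03);wlook('pics/w11.png');tlook()
E
```

```text
t 13.1 tcp [ 0.6213 -0.1586  0.1394] plate [ 37.6 -58.4] F [ 0.4  0.5 -0.1] op -0.0
shift cm [ 5.84  0.04 10.94] turn [ 0.  -0.   0.1]
red 239 79 34 33 1007.0 [array([24.9, 35.9]), array([51.7, 35.9]), array([52. ,  9.3]), array([24.8,  9.2])]
top head 279 164 12 12 [34. 22.]
```

View pics/w11.png

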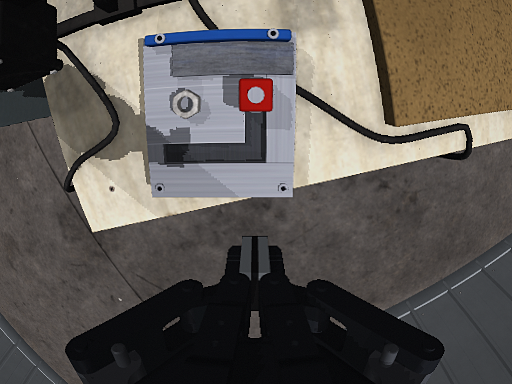

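The head at (256,95) is home beside the bar. The nut and bar are undisturbed and the arm is clear.

```bash
python3 -c "
from plant import ctrl
print(ctrl.sign_off())"
```

```text
the job is handed in; nothing more can be done
None
```

The stud was pushed round the corner to the far end of the slot, where it met a firm stop after about 55 mm of travel; the bar and nut look untouched, the arm never went near the tape roll, and the job was handed in at about 13 s.

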